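Rinse the cup on the sprung rinser and hang it on the drying peg

TASK

Take the pink cup, which stands mouth down on the worktop, and keeping it mouth down and upright press its rim squarely onto the middle of the round sprung pad of the rinser until the pad is fully down, without forcing it, and hold it fully down for two seconds. Then slip the cup, mouth first, over the leaning peg of the drying stand, lower it gently until its bottom rests on the tip of the peg, and only then let go, leaving it hanging there. Leave the white dropper bottle where it is.

Things in the scene. Friction and masses are not known exactly. Their poses are not given: they have to be found in the camera images.
- cup: Matt pink plastic cup, about 60 to 130 g, 112 mm tall, hollow, tapered: outside 58 mm wide at its closed bottom, 81 mm at its mouth, about 63 mm where it is best gripped, 25 mm from the bottom; bottom 3 mm thick; stiff, bears a 30 N grip. Origin: centre of the outside of the bottom; z points from bottom to mouth. It starts mouth down on the worktop (z down, bottom on top, 112 mm up).
- rinser: Cup rinser, fixed: steel drip tray, 140 mm wide, 16 mm tall, over its centre a grey round pad, 97 mm wide, on a stem. Origin: under the tray's centre, on the worktop, straight below the pad's centre. The flat pad top at rest is 67 to 92 mm above the worktop: the stem is set anew each time and not measured, so feel or see it. A black cone, 28 mm wide, 14 mm high, on the pad goes inside the cup.
- pad (a joint): Spring travel of the rinser's pad: 0 at rest, 0.012 (m) pressed fully down against its stop. It begins to move at about 3 N and takes about 12 N to reach the stop; the stop is hard. Pressing much harder than 25 N is forcing it.
- stand: Drying stand, fixed: grey foot plate 120 x 100 x 10 mm and a white peg leaning 32 degrees from vertical. Origin: on the worktop straight below the peg's tip, z up; the foot plate reaches from x = 35 to 155 mm. The peg leans toward -x of this frame (to the robot's left and partly toward the robot); its tip is 155 mm above the worktop.
- peg: White peg of the drying stand. Origin: at its rounded tip; z points out along the peg, 32 degrees from vertical; y is level. Shaft 24 mm thick, 28 mm near the tip, with a 50 mm collar 86 mm below the tip; the cup goes loosely over all this, its mouth then lies 109 mm below the tip.
- dropper: White squeeze bottle with a red spout, 35 mm wide, 104 mm tall, loose; origin under its centre. Leave alone.
Mind the look-alikes: they are no part of the job. What is shaped like the cup but purple is not meant.

How it is judged:
On the way, in this order (a step that is already met when the one before it is completed fails the run):
1. the held cup, mouth down and upright, presses the pad fully down and holds it there for at least 1.2 s (value of joint pad above 0.0105 m and angle between cup's own z axis and vertical above 2.97 rad and horizontal distance between cup and rinser below 0.015 m and contact force between the fingers and cup above 1 N and contact force between cup and rinser above 5 N), for 1.2 s.
2. the cup, still held, is over the peg with its bottom down on the tip (distance between cup and peg below 0.02 m and angle between the z axis of cup and the z axis of peg, either way round below 0.3 rad and contact force between the fingers and cup above 1 N), for 0.1 s.
At the end, for the whole second after the job is handed in: The cup hangs at rest, mouth down, over the peg: the centre of its bottom within 20 mm of the peg's tip, its axis within 0.3 rad of the peg's, the rinser's pad up again (less than 2 mm down) (distance between cup and peg below 0.02 m and angle between the z axis of cup and the z axis of peg, either way round below 0.3 rad and angle between cup's own z axis and vertical above 2.2 rad and linear speed of cup below 0.02 m/s and value of joint pad below 0.002 m); the robot touches nothing.
It fails at once if the rinser is forced: more than 40 N between cup and rinser (contact force between cup and rinser above 40 N).
It fails at once if the dropper bottle is moved by more than 30 mm (distance of dropper from where it was at the start of the episode above 0.03 m).
It also fails if it takes over 61 s, if anything falls off the work surface, if the arm or the gripper's body presses on something with over 40 N, if the wrist force passes 120 N, or if a joint passes its speed limit or range.

ROBOT

A 7-joint arm with a two-finger parallel gripper is mounted at the origin on a cart in front of the work surface, level with it; the furniture and walls round the work are solid. World frame = base frame: x ahead of the robot, y to its left, z up, the work surface at z = 0. Lengths are in m, angles in rad, forces in N, time in s.
With the tool pointing down it reaches from about 0.4 to 0.85 m from the base axis. Payload 10.4 kg.
Tool frame: the origin (TCP) lies between the finger pads; the fingertips stand 8 mm ahead of it and the grasp point (between the pads) lies 11 mm behind it; z points along the fingers, y is the line along which they close (so a half turn about z gives the same grasp; the last joint's range is limited). The gripper opens to 85 mm and grips with 20 to 120 N. Pads are 22 mm wide; open, the fingers measure 114 mm over their backs; the gripper's body (76 mm by 85 mm) begins 54 mm behind the grasp point. The pads swing forward as they close: fully open they stand 13 mm farther back than shut.
Start: joints at [-1.141, 0.332, -0.065, 1.46, 0.022, 1.35, -0.088], TCP at [0.273, 0.562, 0.206] pointing down, gripper open.
Joint ranges: [-2.6, 2.6], [-0.5, 2.12], [-1.47, 1.34], [0.16, 2.42], [-1.27, 4.41], [0.06, 2.06], [-2.6, 2.6]. Speed limits (rad/s): [2.22, 2.22, 2.79, 2.79, 3.14, 3.14, 3.14].

INTERFACE

Orientations are given as a unit quaternion [w, x, y, z].
In Python, from workcell import robot, imaging, close_job gives the robot as it stands.
- The arm moves only by the tool drive_tool, never from a script. Its argument "plan" is a list that holds one entry, the list of rows, each a list of 5 numbers: the shift along the tool's x, y, z in cm, then the turn about the tool's z in degrees, then the finger opening in cm, from 0 to 8.54. In form: [[[dx, dy, dz, twist, grip], ...]]. A call has 1 to 20 rows; each row shifts and turns the commanded pose from where the row before left it, along the tool's axes as they then stand; what a row does not reach is not made up. A row lasts 1/12 s, in which the tool goes at most 41.7 mm and 7.16 degrees, less where a joint would pass 70% of its speed; a pose out of reach is approached as far as the arm can. A call with a gripper value outside its range is refused whole. The fingers move at their own pace and stop on an object; "newtons" is the grip in N (left out, the last holds). Time passes only in rows, so rows that do not move let the fingers close. It gives the time, the measured TCP pose, the force, the opening and the grip force at its end, in the units of the state.
- robot.observe(): the state, without advancing time (a new reading comes with each control period).
- imaging.capture(name): name is "scene" or "top"; returns a dict with "pixels" (480x640x3 uint8, red, green, blue), "fovy" (degrees; the focal length in pixels is half the picture's height over the tangent of half this angle, whatever the lens; pixels are square), "cx", "cy" (the principal point, pixels), "R" (3x3) and "t" (3): a world point X has camera coordinates R X + t. Camera axes: x right, y down, z forward; pixel columns grow to the right and rows downward; lengths in m; the calibration is good to about 2 mm. A picture is of the moment at which its call begins. There is no depth.
- close_job(): hands the job in; it is judged then, once.
The state is a dict: "t": time; "joint_pos": joint angles; "joint_vel": joint speeds; "joint_efforts": joint torques, N m; "tool_pos": TCP position; "orientation": TCP orientation; "force": force on the tool from outside, world axes, zero at the start; "wrist_torque": the same for the moment, N m; "grip_width": finger opening in m; "grasp_force": force on a finger pad.
Only numpy, scipy, OpenCV 4.12 (cv2) and the standard library are available. Lean on these libraries where they do the work, as an engineer would, in place of code of your own. Each camera call takes 0.05 s, during which the arm holds its last target. There are 200 camera calls.

## Working session

There is one attempt and no reset: what is moved stays moved. The work goes in short steps, Python scripts to look and compute and a tool call to move; the robot and the scene stay as the last step left them, time stands still between calls to the robot, and variables do not carry over. Pictures are saved under pics/ and viewed, at most 10 in all, crops included, and the job is handed in when it is done.

Besides the shell and the picture viewer there is one more tool, called as name(argument=value, ...), one argument or row to a line, values as JSON. drive_tool: Moves the arm, as the interface text tells. Its arguments: {"type":"object","properties":{"plan":{"type":"array","items":{"type":"array","items":{"type":"array","items":{"type":"number"}}}},"newtons":{"type":"number"}},"required":["plan"]}

```bash
mkdir -p pics; ls; python3 - <<'E'
from workcell import robot, imaging
import cv2,json
print(robot.observe())
for n in("scene","top"):
    c=imaging.capture(n); cv2.imwrite(f"pics/{n}0.png",c["pixels"][:,:,::-1])
    print(n,{k:(v.tolist() if hasattr(v,'tolist') else v) for k,v in c.items() if k!="pixels"})
E
```

```text
pics
{'t': 0.0, 'joint_pos': array([-1.14060963,  0.33284567, -0.06471228,  1.46099372,  0.0215835 ,
        1.34991974, -0.0885159 ]), 'joint_vel': array([ 4.26735460e-04, -1.41671696e-04, -1.79321349e-04, -2.01016860e-04,
       -8.27604612e-04, -5.58240397e-06, -2.24124003e-03]), 'joint_efforts': array([ 1.45125123e-04, -6.25450373e+01,  4.93260822e-02, -3.91612172e+01,
        1.61225873e-02,  1.00361207e-02, -8.28067709e-05]), 'tool_pos': array([0.27322298, 0.56162245, 0.20510735]), 'orientation': array([-1.39816338e-04,  2.24457407e-01,  9.74483623e-01, -7.22382639e-04]), 'force': array([ 0.01813675,  0.16916301, -0.9688341 ]), 'wrist_torque': array([ 0.01656027, -0.0402586 , -0.02950369]), 'grasp_force': 0.0, 'grip_width': 0.08494989006670665}
scene {'fovy': 48.511047647840684, 'cx': 332.3159948382559, 'cy': 236.53260190754486, 'R': [[0.577945455431219, -0.8156756724701457, -0.025539144206030054], [-0.45973509382998773, -0.2995688085233107, -0.8360036916551602], [0.6742571423778416, 0.4949057751737188, -0.5481291632928933]], 't': [-0.34462123601336836, 0.29955827953879915, 0.7396542291389072]}
top {'fovy': 51.523453703752175, 'cx': 309.389180096246, 'cy': 237.5167623061894, 'R': [[0.03878543113944868, -0.9992475619964828, -1.3244310806342549e-05], [-0.9780739205406985, -0.03796086987014884, -0.2047690853543291], [0.20461450654700408, 0.007955011174493454, -0.978810309256977]], 't': [-0.06752285902074529, 0.5184092524502123, 1.0411077791174301]}
```

View pics/scene0.png

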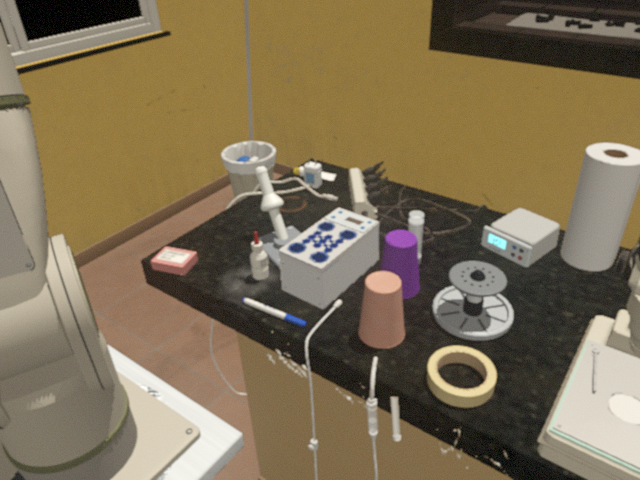

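View pics/top0.png

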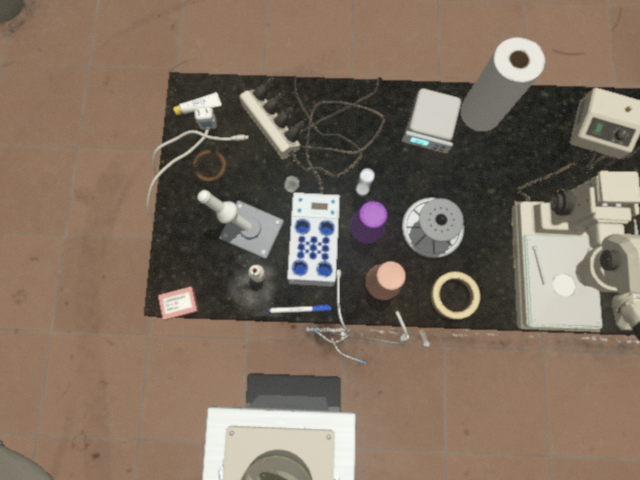

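The scene view shows the pink cup (383,310), purple decoy (400,265), rinser (475,295), peg with its tip near (262,172), and dropper (259,258). The top view shows the cup bottom at (391,275), the pad at (441,219) and the peg tip at (203,196). Next I'll zoom in for accurate pixels.

```bash
python3 - <<'E'
import cv2,numpy as np
s=cv2.imread('pics/scene0.png');t=cv2.imread('pics/top0.png')
def crop(im,x,y,w,h,W=400,H=300):return cv2.resize(im[y:y+h,x:x+w],(W,H),interpolation=cv2.INTER_CUBIC)
g=np.vstack([np.hstack([crop(s,420,250,100,75),crop(t,390,185,100,75)]),np.hstack([crop(s,215,160,160,120),crop(t,190,180,100,75)])])
cv2.imwrite('pics/z1.png',g)
E
```

```text
(no output)
```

View pics/z1.png

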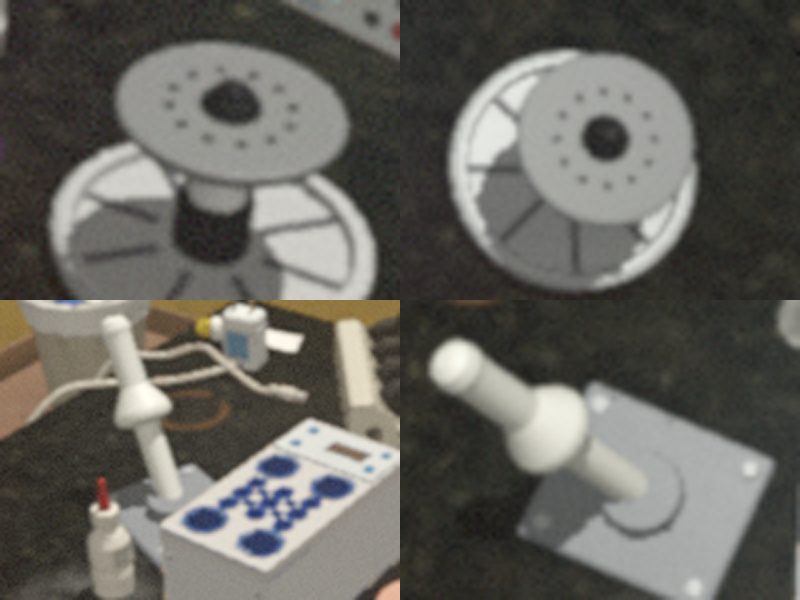

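The zoom shows the pad centre at scene (478,277.5) and top (441.5,219.7). The peg tip is at about scene (261,169) and top (204,196.5), and the collar at scene (272,204) and top (227,212).

```bash
cat > h.py <<'E'
import numpy as np,cv2
from workcell import robot,imaging
from scipy.optimize import least_squares,minimize
def proj(c,X):
    X=np.atleast_2d(X)@np.array(c["R"]).T+c["t"]; f=240/np.tan(np.radians(c["fovy"]/2))
    return X[:,:2]/X[:,2:]*f+[c["cx"],c["cy"]]
def tri(cs,ps,x0=(.6,0,.1)):
    r=least_squares(lambda X:np.concatenate([proj(c,X)[0]-p for c,p in zip(cs,ps)]),x0); return r.x,r.fun
def pink(c):
    h=cv2.cvtColor(c["pixels"],cv2.COLOR_RGB2HSV); m=cv2.inRange(h,(2,60,90),(14,150,255))
    n,l,s,_=cv2.connectedComponentsWithStats(m); return m,l,s
a=np.linspace(0,2*np.pi,60)
def circ(o,z,r):
    z=np.array(z)/np.linalg.norm(z); u=np.cross(z,[.3,.9,.2]);u/=np.linalg.norm(u);v=np.cross(z,u)
    return np.array(o)+r*(np.outer(np.cos(a),u)+np.outer(np.sin(a),v))
def cuppts(b,ax): # bottom centre, axis bottom->mouth
    ax=np.array(ax)/np.linalg.norm(ax); return np.vstack([circ(b,ax,.029),circ(np.array(b)+.112*ax,ax,.0405)])
def hull(p):return cv2.convexHull(p.astype(np.float32))
E
python3 - <<'E'
from h import *
S=imaging.capture("scene");T=imaging.capture("top");C=[S,T]
for n,p in dict(pad=((478,277.5),(441.5,219.7)),tip=((261,169.5),(204.2,196.5)),collar=((272,203.5),(226.7,212))).items():
    x,r=tri(C,p);print(n,x.round(4),r.round(1))
Ms=[]
for c,ctr in zip(C,((383,310),(386,280))):
    m,l,s=pink(c);k=l[ctr[1],ctr[0]];print(s[k]);Ms.append(cv2.morphologyEx((l==k).astype(np.uint8),cv2.MORPH_CLOSE,np.ones((5,5))))
def cost(q):
    t=0
    for c,m in zip(C,Ms):
        im=np.zeros(m.shape,np.uint8);p=hull(proj(c,cuppts([q[0],q[1],q[2]],[0,0,-1])))
        cv2.fillConvexPoly(im,np.round(p*16).astype(int),1,cv2.LINE_8,4);t+=(im!=m).sum()
    return t
x,_=tri(C,((383,281),(391,275)));print(x)
r=minimize(cost,x,method='Nelder-Mead',options=dict(initial_simplex=[x,x+[.01,0,0],x+[0,.01,0],x+[0,0,.01]]));print(r.x,r.fun)
x=np.array([*r.x[:2],.112]);
f=lambda q:cost([*q,.112]);r=minimize(f,x[:2],method='Nelder-Mead',options=dict(initial_simplex=[x[:2],x[:2]+[.006,0],x[:2]+[0,.006]]));print(r.x,r.fun)
E
```

```text
pad [ 0.5648 -0.3308  0.0825] [ 0.1 -0.  -0.1  0.1]
tip [0.5781 0.169  0.15  ] [-0.4  0.1  0.3 -0.2]
collar [0.5637 0.1328 0.0852] [-0.2  0.   0.1 -0.1]
[ 359  270   47   79 3037]
[ 366  261   40   39 1181]
[ 0.43651041 -0.21797654  0.10999734]
[ 0.43698172 -0.21812479  0.11086754] 168.0
[ 0.43623291 -0.21807114] 185.0
```

drive_tool(
  plan=[
    [[0,0,0,7,8.5],[0,0,0,7,8.5],[0,0,0,7,8.5],[0,0,0,7,8.5],[0,0,0,7,8.5],[0,0,0,7,8.5],[0,0,0,7,8.5],[0,0,0,7,8.5],[0,0,0,7,8.5],[0,0,0,7,8.5],[0,0,0,7,8.5],[0,0,0,7,8.5],[0,0,0,3.5,8.5],[-2,3,0,0,8.5],[-2,3,0,0,8.5],[-2,3,0,0,8.5],[-2,3,0,0,8.5],[-2,3,0,0,8.5],[-2,3,0,0,8.5]],
  ],
  newtons=25,
)

```text
t: 1.78
tool_pos: [0.3914, 0.3787, 0.2059]
orientation: [-0.0, 0.836, 0.549, 0.0]
force: [1.1, 0.9, 0.4]
grip_width: 0.085
grasp_force: 0.0
```

```bash
cat >> h.py <<'E'
CUP=np.array([.4366,-.2181])
def st():
    o=robot.observe();w,x,y,z=o["orientation"]
    from scipy.spatial.transform import Rotation as Ro
    R=Ro.from_quat([x,y,z,w]).as_matrix()
    return o,R
def go(target):
    o,R=st();print("t",round(o["t"],2),"tcp",o["tool_pos"].round(4),"yaw y",np.degrees(np.arctan2(R[1,1],R[0,1])).round(1),"tilt",R[:,2].round(3),"F",o["force"].round(1),"w",o["grip_width"].round(4),"gf",o["grasp_force"],"j",o["joint_pos"].round(2))
    print("delta cm",(R.T@(np.array(target)-o["tool_pos"])*100).round(2))
E
python3 - <<'E'
from h import *
S=imaging.capture("scene");T=imaging.capture("top")
def res(q,full=False):
    x,y,f=q;d=np.array([np.cos(f),np.sin(f),0]);e=np.array([d[1],-d[0],0]);o=np.array([x,y,0])
    ax=np.sin(.5585)*d+np.array([0,0,np.cos(.5585)]);tip=o+[0,0,.155]
    r=[proj(S,tip-.007*ax)[0]-(261,170),proj(T,tip-.007*ax)[0]-(204.2,196.5),proj(S,tip-.084*ax)[0]-(272,203.5),proj(T,tip-.084*ax)[0]-(226.7,212)]
    # plate corners at z=.01 in top: near-tip side edges
    for (a_,b),p in {(.035,.05):(238.25,200.75),(.155,.05):(283,220.5),(.035,-.05):(220,237.5)}.items():
        r.append(proj(T,o-a_*d+b*e+[0,0,.01])[0]-p)
    return np.concatenate(r)
r=least_squares(res,[.579,.172,1.16],loss='soft_l1');print(r.x,np.degrees(r.x[2]),res(r.x).round(1))
go([*CUP,.2])
E
```

```text
[0.58016    0.17347892 1.182283  ] 67.73982606361018 [-0.5 -0.3 -0.2 -0.5 -0.1  0.7  0.4  0.2 -0.1 -1.   1.9 -0.  -1.1  0.5]Traceback (most recent call last):
  File "<stdin>", line 12, in <module>
  File "h.py", line 26, in go
    o,R=st();print("t",round(o["t"],2),"tcp",o["tool_pos"].round(4),"yaw y",np.degrees(np.arctan2(R[1,1],R[0,1])).round(1),"tilt",R[:,2].round(3),"F",o["force"].round(1),"w",o["grip_width"].round(4),"gf",o["grasp_force"],"j",o["joint_pos"].round(2))
                                                                                                                                                                              ^^^^^^^^^^^^^^^^^^^^^
AttributeError: 'float' object has no attribute 'round'
```

drive_tool(
  plan=[
    [[-2.5,2.5,0,0,8.5],[-2.5,2.5,0,0,8.5],[-2.5,2.5,0,0,8.5],[-2.5,2.5,0,0,8.5],[-2.5,2.5,0,0,8.5],[-2.5,2.5,0,0,8.5],[-2.5,2.5,0,0,8.5],[-2.5,2.5,0,0,8.5],[-3.2,0.8,0,0,8.5],[-3.2,0.8,0,0,8.5],[-3.2,0.8,0,0,8.5],[-3.2,0.8,0,0,8.5],[-3.2,0.8,0,0,8.5],[-3.2,0.8,0,0,8.5],[-3.2,0.8,0,0,8.5],[-3.2,0.8,0,0,8.5],[-3.2,0.8,0,0,8.5],[-3.2,0.8,0,0,8.5],[0,0,0,0,8.5],[0,0,0,0,8.5]],
  ],
)

```text
t: 3.55
tool_pos: [0.4404, -0.2096, 0.206]
orientation: [0.0, 0.837, 0.547, 0.0]
force: [-0.7, 0.3, 0.0]
grip_width: 0.085
grasp_force: 0.0
```

```bash
sed -i 's/o\["grip_width"\].round(4)/round(o["grip_width"],4)/; s/"gf",o\["grasp_force"\]/"gf",round(o["grasp_force"],1)/' h.py; python3 -c "
from h import *
go([*CUP,.076])"
```

```text
t 3.55 tcp [ 0.4404 -0.2096  0.206 ] yaw y -23.6 tilt [ 0. -0. -1.] F [-0.7  0.3  0. ] w 0.085 gf 0.0 j [-0.47 -0.01  0.83  1.85  0.    1.3  -0.05]
delta cm [-9.3e-01 -1.0e-02  1.3e+01]
```

drive_tool(
  plan=[
    [[-0.9,0,0,-1.3,8.5],[0,0,2.5,0,8.5],[0,0,2.5,0,8.5],[0,0,2.5,0,8.5],[0,0,2.5,0,8.5],[0,0,1.5,0,8.5],[0,0,1.5,0,8.5],[0,0,0,0,8.5],[0,0,0,0,5.8],[0,0,0,0,5.8],[0,0,0,0,5.8],[0,0,0,0,5.8],[0,0,0,0,5.8],[0,0,0,0,5.8],[0,0,0,0,5.8],[0,0,0,0,5.8]],
  ],
  newtons=28,
)

```text
t: 4.88
tool_pos: [0.4375, -0.2163, 0.0762]
orientation: [0.0, 0.83, 0.558, 0.0]
force: [-0.4, 0.9, 5.7]
grip_width: 0.0581
grasp_force: 3.2
```

```bash
python3 -c "
from h import *
go([*CUP,.076])"
```

```text
t 4.88 tcp [ 0.4375 -0.2163  0.0762] yaw y -22.1 tilt [ 0.  0. -1.] F [-0.4  0.9  5.7] w 0.0581 gf 3.2 j [-0.4   0.19  0.84  2.   -0.17  1.02  0.14]
delta cm [-0.2  -0.01  0.02]
```

drive_tool(
  plan=[
    [[0,0,0,0,4.5],[0,0,0,0,4.5],[0,0,0,0,4.5],[0,0,0,0,4.5]],
  ],
  newtons=28,
)

```text
t: 5.22
tool_pos: [0.4376, -0.2163, 0.0765]
orientation: [-0.0, 0.83, 0.558, 0.0]
force: [-3.5, 2.6, 9.8]
grip_width: 0.0562
grasp_force: 27.8
```

```bash
python3 -c "
from h import *
go([*CUP,.076])
c=imaging.capture('scene');cv2.imwrite('pics/g1.png',cv2.resize(c['pixels'][180:380,290:490,::-1],(600,600),interpolation=3))"
```

```text
t 5.22 tcp [ 0.4376 -0.2163  0.0765] yaw y -22.1 tilt [ 0.001  0.    -1.   ] F [-3.5  2.6  9.8] w 0.0562 gf 27.8 j [-0.4   0.19  0.84  2.   -0.17  1.02  0.14]
delta cm [-0.2  -0.02  0.05]
```

View pics/g1.png

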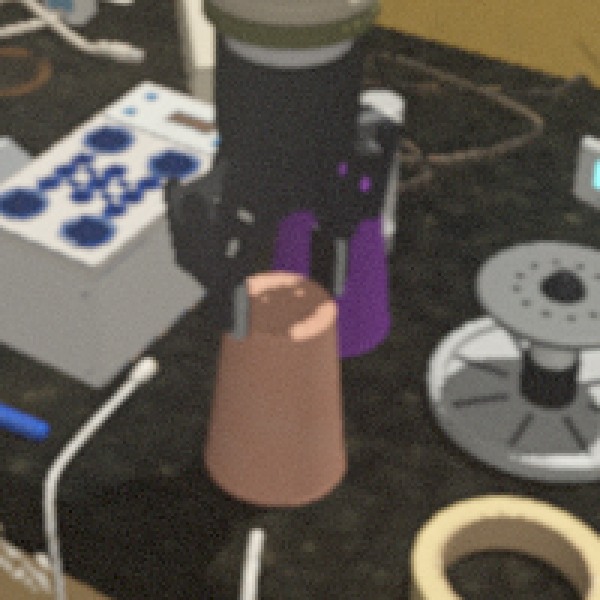

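The cup is held, but the pads sit nearer its bottom than intended: the fingertip is at about (240,338) in the crop, roughly 20 mm below the top. I'll regrip 10 mm lower.

drive_tool(
  plan=[
    [[0,0,0,0,7.5],[0,0,0,0,7.5],[0,0,0,0,7.5],[0,0,0,0,7.5],[-0.2,0,0.5,0,7.5],[0,0,0.5,0,7.5],[0,0,0,0,7.5],[0,0,0,0,4.5],[0,0,0,0,4.5],[0,0,0,0,4.5],[0,0,0,0,4.5],[0,0,0,0,4.5],[0,0,0,0,4.5],[0,0,0,0,4.5],[0,0,0,0,4.5]],
  ],
  newtons=28,
)

```text
t: 6.52
tool_pos: [0.4365, -0.2182, 0.0659]
orientation: [-0.0, 0.83, 0.558, 0.0]
force: [-1.8, 1.4, 5.7]
grip_width: 0.0581
grasp_force: 30.1
```

```bash
python3 -c "
from h import *
go([*CUP,.076])
c=imaging.capture('scene');cv2.imwrite('pics/g2.png',cv2.resize(c['pixels'][220:360,320:460,::-1],(560,560),interpolation=3))"
```

```text
t 6.52 tcp [ 0.4365 -0.2182  0.0659] yaw y -22.1 tilt [-0.  0. -1.] F [-1.8  1.4  5.7] w 0.0581 gf 30.1 j [-0.39  0.21  0.84  2.01 -0.18  1.    0.15]
delta cm [ 0.02  0.01 -1.01]
```

View pics/g2.png

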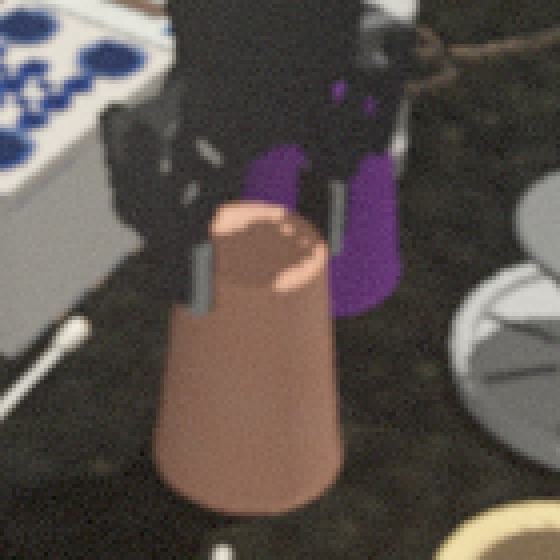

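Grip is good now (about 25–30 mm from the bottom). Next I lift and carry the cup over the pad.

drive_tool(
  plan=[
    [[0,0,-0.5,0,4.5],[0,0,-1.5,0,4.5],[0,0,-2.5,0,4.5],[0,0,-2.5,0,4.5],[0,0,-2.5,0,4.5],[0,0,-2.5,0,4.5],[0,0,-1.5,0,4.5],[-0.5,1.6,0,0,4.5],[-0.8,2.2,0,0,4.5],[-0.8,2.2,0,0,4.5],[-0.8,2.2,0,0,4.5],[-0.8,2.2,0,0,4.5],[-0.8,2.2,0,0,4.5],[-0.7,2.2,0,0,4.5],[-0.4,1.3,0,0,4.5],[0,0,0,0,4.5],[0,0,0,0,4.5]],
  ],
)

```text
t: 7.98
tool_pos: [0.5644, -0.3312, 0.2003]
orientation: [-0.0, 0.83, 0.558, -0.001]
force: [0.2, -0.3, -0.3]
grip_width: 0.0581
grasp_force: 30.7
```

```bash
python3 - <<'E'
from h import *
go([.5648,-.3308,.1485])
S=imaging.capture("scene");T=imaging.capture("top")
g=np.hstack([cv2.resize(c['pixels'][y:y+130,x:x+100,::-1],(400,520),interpolation=3) for c,x,y in((S,425,200),(T,390,150))]);cv2.imwrite('pics/p1.png',g)
E
```

```text
t 7.98 tcp [ 0.5644 -0.3312  0.2003] yaw y -22.2 tilt [-0.001 -0.001 -1.   ] F [ 0.2 -0.3 -0.3] w 0.0581 gf 30.7 j [-0.13  0.51  0.86  1.42 -0.38  1.39  0.34]
delta cm [0.06 0.03 5.18]
```

View pics/p1.png

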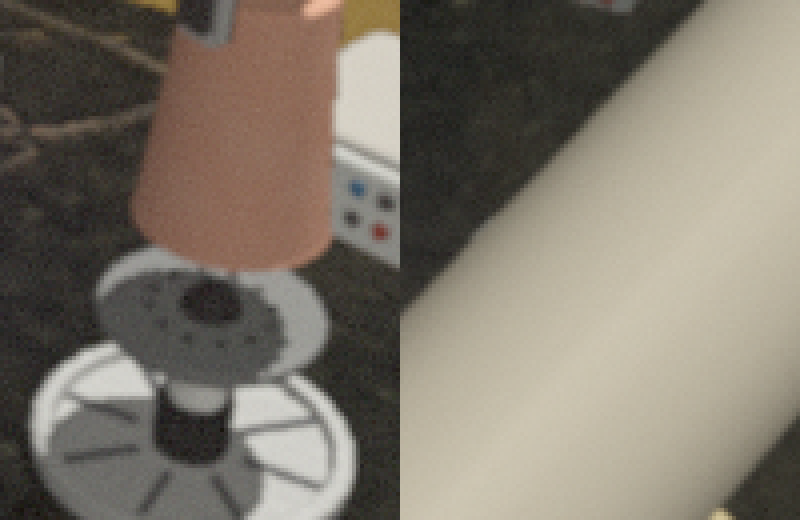

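The scene crop shows the cup upright and centred over the pad, with the rim about 5 cm above it and the cone at (210,300).

drive_tool(
  plan=[
    [[0.05,0,1.5,0,4.5],[0,0,1.5,0,4.5],[0,0,1.2,0,4.5],[0,0,0.3,0,4.5],[0,0,0.2,0,4.5],[0,0,0.2,0,4.5],[0,0,0.2,0,4.5],[0,0,0.2,0,4.5],[0,0,0,0,4.5],[0,0,0,0,4.5]],
  ],
)

```text
t: 8.92
tool_pos: [0.565, -0.3307, 0.1486]
orientation: [0.0, 0.83, 0.558, 0.0]
force: [-0.9, 0.9, 4.4]
grip_width: 0.0578
grasp_force: 31.5
```

drive_tool(
  plan=[
    [[0,0,0.2,0,4.5],[0,0,0.2,0,4.5],[0,0,0,0,4.5],[0,0,0,0,4.5]],
  ],
)

```text
t: 9.25
tool_pos: [0.565, -0.3307, 0.1447]
orientation: [0.0, 0.83, 0.558, 0.0]
force: [-0.7, -0.1, 7.1]
grip_width: 0.0578
grasp_force: 31.8
```

drive_tool(
  plan=[
    [[0,0,0.2,0,4.5],[0,0,0.2,0,4.5],[0,0,0.15,0,4.5],[0,0,0,0,4.5],[0,0,0,0,4.5]],
  ],
)

```text
t: 9.67
tool_pos: [0.5651, -0.3309, 0.1397]
orientation: [0.001, 0.83, 0.558, 0.0]
force: [-2.3, 0.5, 10.3]
grip_width: 0.058
grasp_force: 32.3
```

drive_tool(
  plan=[
    [[0,0,0.05,0,4.5],[0,0,0.05,0,4.5],[0,0,0,0,4.5],[0,0,0,0,4.5]],
  ],
)

```text
t: 10.0
tool_pos: [0.5651, -0.331, 0.1393]
orientation: [0.001, 0.83, 0.558, 0.001]
force: [-4.1, 2.2, 14.5]
grip_width: 0.0584
grasp_force: 33.0
```

drive_tool(
  plan=[
    [[0,0,0.05,0,4.5],[0,0,0,0,4.5],[0,0,0,0,4.5],[0,0,0,0,4.5]],
  ],
)

```text
t: 10.33
tool_pos: [0.5652, -0.3311, 0.1393]
orientation: [0.001, 0.83, 0.558, 0.001]
force: [-4.3, 2.3, 17.1]
grip_width: 0.0583
grasp_force: 33.5
```

```bash
python3 - <<'E'
from h import *
go([.5648,-.3308,.1385])
S=imaging.capture("scene")
cv2.imwrite('pics/p2.png',cv2.resize(S['pixels'][230:350,410:540,::-1],(780,600)[:2],interpolation=3))
E
```

```text
t 10.33 tcp [ 0.5652 -0.3311  0.1393] yaw y -22.2 tilt [ 0.002 -0.001 -1.   ] F [-4.3  2.3 17.1] w 0.0583 gf 33.5 j [-0.12  0.55  0.83  1.5  -0.41  1.27  0.37]
delta cm [ 0.02 -0.05  0.08]
```

View pics/p2.png

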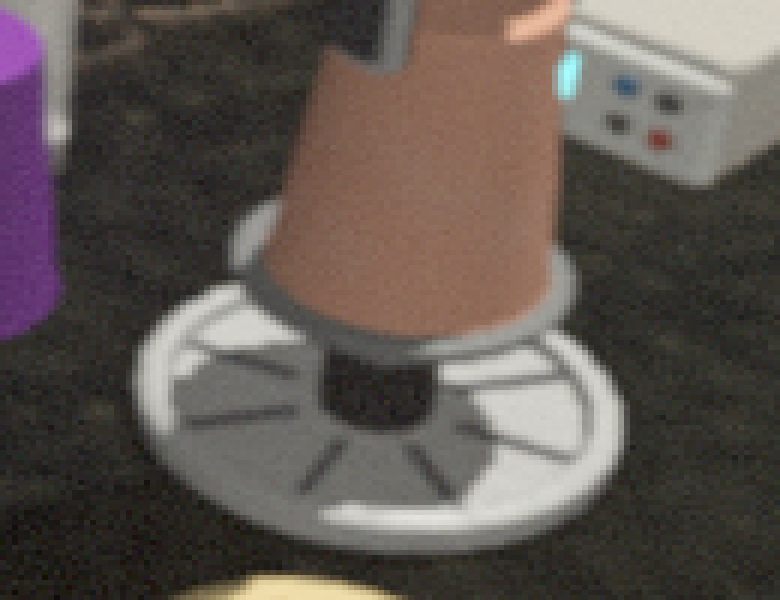

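The pad is fully down: the grey stem has disappeared into the black sleeve at (380,370), and the force is climbing with no further travel. I'll hold.

drive_tool(
  plan=[
    [[0,0,0,0,4.5],[0,0,0,0,4.5],[0,0,0,0,4.5],[0,0,0,0,4.5],[0,0,0,0,4.5],[0,0,0,0,4.5],[0,0,0,0,4.5],[0,0,0,0,4.5],[0,0,0,0,4.5],[0,0,0,0,4.5],[0,0,0,0,4.5],[0,0,0,0,4.5],[0,0,0,0,4.5],[0,0,0,0,4.5],[0,0,0,0,4.5],[0,0,0,0,4.5],[0,0,0,0,4.5],[0,0,0,0,4.5],[0,0,0,0,4.5],[0,0,0,0,4.5]],
  ],
)

```text
t: 12.05
tool_pos: [0.5652, -0.3311, 0.1393]
orientation: [0.001, 0.83, 0.558, 0.001]
force: [-4.0, 1.3, 18.1]
grip_width: 0.0576
grasp_force: 33.5
```

drive_tool(
  plan=[
    [[0,0,0,0,4.5],[0,0,0,0,4.5],[0,0,0,0,4.5],[0,0,0,0,4.5],[0,0,0,0,4.5],[0,0,-0.2,0,4.5],[0,0,-0.4,0,4.5],[0,0,-0.6,0,4.5],[0,0,-1,0,4.5],[0,0,-2,0,4.5],[0,0,-3,0,4.5],[0,0,-3,0,4.5],[0,0,-3,0,4.5],[0,0,-1.5,0,4.5],[0,0,0,0,4.5]],
  ],
)

```text
t: 13.3
tool_pos: [0.5655, -0.3314, 0.288]
orientation: [0.002, 0.83, 0.558, 0.001]
force: [-0.3, 0.4, -1.2]
grip_width: 0.0581
grasp_force: 30.8
```

```bash
cat >> h.py <<'E'
TIP=np.array([.5802,.1735,.155]);PH=1.1823
D=np.array([np.cos(PH),np.sin(PH),0]);AX=np.sin(.5585)*D+np.array([0,0,np.cos(.5585)])
def cupfit(c,seed,full=True):
    "fit cup bottom xyz-offset from tcp in tool x & z, and tilt in tool xz plane, by silhouette in one view"
    m,l,s=pink(c);k=1+np.argmax(s[1:,4]) if seed is None else l[seed[1],seed[0]]
    return (l==k).astype(np.uint8),s[k]
E
python3 - <<'E'
from h import *
go([.5802,.1735,.285])
S=imaging.capture("scene");m,s=cupfit(S,None);print(s)
o,R=st();tcp=o["tool_pos"]
def mod(q):
    dz,dx,th=q;ax=np.cos(th)*R[:,2]-np.sin(th)*R[:,0]
    return cuppts(tcp+R@[dx,0,0]-(dz)*R[:,2],ax)
b=proj(S,tcp)[0]
def cost(q):
    im=np.zeros(m.shape,np.uint8);cv2.fillConvexPoly(im,np.round(hull(proj(S,mod(q)))*16).astype(int),1,cv2.LINE_8,4)
    lim=int(proj(S,tcp-R[:,2]*-.012)[0][1]) # ignore rows hidden by fingers
    return (im[lim:]!=m[lim:]).sum()
for z in(.036,.046):
    x=np.array([z,0,0]);r=minimize(cost,x,method='Nelder-Mead',options=dict(initial_simplex=[x,x+[.006,0,0],x+[0,.006,0],x+[0,0,.1]]));print(r.x.round(4),r.fun)
E
```

```text
t 13.3 tcp [ 0.5655 -0.3314  0.288 ] yaw y -22.2 tilt [ 0.005 -0.002 -1.   ] F [-0.3  0.4 -1.2] w 0.0581 gf 30.8 j [-0.13  0.47  0.88  1.28 -0.36  1.55  0.32]
delta cm [ 47.32 -17.68   0.18]
[   93   175   167   305 16021]
[ 0.074   0.0113 -0.9111] 16016.0
[ 0.084   0.0113 -0.9111] 16016.0
```

drive_tool(
  plan=[
    [[1.0,-0.4,0,0,4.5],[2.0,-0.8,0,0,4.5],[2.8,-1.1,0,0,4.5],[2.8,-1.1,0,0,4.5],[2.8,-1.1,0,0,4.5],[2.8,-1.1,0,0,4.5],[2.8,-1.1,0,0,4.5],[2.8,-1.1,0,0,4.5],[2.8,-1.1,0,0,4.5],[2.8,-1.1,0,0,4.5],[2.8,-1.1,0,0,4.5],[2.8,-1.1,0,0,4.5],[2.8,-1.1,0,0,4.5],[2.8,-1.1,0,0,4.5],[2.8,-1.1,0,0,4.5],[2.8,-1.1,0,0,4.5],[2.0,-0.8,0,0,4.5],[1.0,-0.4,0,0,4.5],[0,0,0,0,4.5],[0,0,0,0,4.5]],
  ],
)

```text
t: 15.02
tool_pos: [0.57, 0.1544, 0.2831]
orientation: [0.0, 0.83, 0.558, -0.001]
force: [0.8, -0.6, -0.2]
grip_width: 0.0579
grasp_force: 30.7
```

```bash
python3 - <<'E'
from h import *
go([*(TIP-.015*D)[:2],.25])
S=imaging.capture("scene");T=imaging.capture("top")
cv2.imwrite('pics/s1.png',np.hstack([cv2.resize(c['pixels'][y:y+160,x:x+130,::-1],(400,492),interpolation=3) for c,x,y in((S,200,80),(T,170,150))]))
# planar insertion: peg profile (depth below tip, radius), cup frame
b=.5585
t_=np.array([0,5,14,40,68,72,86,92,97]);r_=np.array([3,11,14,14,12,14,25,16,12.])
g=28
def minth(s,d):
    for th in np.arange(0,b+.3,.005):
        e=b-th  # peg axis relative to cup axis: going down, peg drifts to -n by sin(e)
        for sg in(-1,):
            x=s+t_*np.cos(e)+r_*np.sin(e)*1; lat=-d-t_*np.sin(e)-r_*np.cos(e)
            x=s+t_*np.cos(e)-(-r_*np.sin(e))*1
            ok=(x>109)|(lat>-(27+.1027*np.clip(x,0,109)))
        if ok.all():return th
for s,d in((62,0),(50,0),(40,0),(30,2),(20,4),(10,5),(0,5)):
    th=minth(s,d)
    up=np.array([np.sin(th),np.cos(th)]);n=np.array([np.cos(th),-np.sin(th)])
    G=(s+3-g)*up+d*n   # cup bottom outer = tip+(s+3)up+d n ; pivot g below
    print(s,d,"th",round(np.degrees(th),1),"G rel tip u,z mm",G.round(1),"tcp u,z",G[0].round(1),(G[1]+155-18).round(1))
E
```

```text
t 15.02 tcp [0.57   0.1544 0.2831] yaw y -22.2 tilt [-0.001 -0.001 -1.   ] F [ 0.8 -0.6 -0.2] w 0.0579 gf 30.7 j [-0.93  0.26  0.73  1.46 -0.17  1.48 -0.59]
delta cm [0.66 0.22 3.31]
62 0 th 0.0 G rel tip u,z mm [ 0. 37.] tcp u,z 0.0 174.0
50 0 th 0.0 G rel tip u,z mm [ 0. 25.] tcp u,z 0.0 162.0
40 0 th 8.9 G rel tip u,z mm [ 2.3 14.8] tcp u,z 2.3 151.8
30 2 th 14.0 G rel tip u,z mm [3.2 4.4] tcp u,z 3.2 141.4
20 4 th 16.9 G rel tip u,z mm [ 2.4 -5.9] tcp u,z 2.4 131.1
10 5 th 27.5 G rel tip u,z mm [ -2.5 -15.6] tcp u,z -2.5 121.4
0 5 th 28.1 G rel tip u,z mm [ -7.4 -24.4] tcp u,z -7.4 112.6
```

View pics/s1.png

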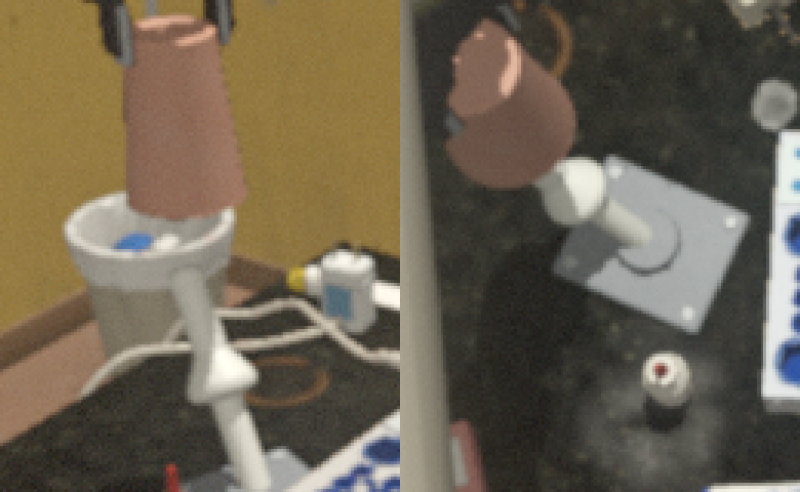

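The cup hangs above the peg: scene crop rim at (185,205) and tip at (190,275), and it is upright. I'll recompute the path with a finely sampled peg profile.

```bash
python3 - <<'E'
import numpy as np
b=.5585
t_=np.array([0,5,14,40,68,72,86,92,97]);r_=np.array([3,11,14,14,12,14,25,16,12.])
t=np.linspace(0,140,561);r=np.interp(t,t_,r_);g=28
def rng(s,d):
    out=[]
    for th in np.arange(0,b+.3,.005):
        e=b-th;w=lambda x:27+.1027*np.clip(x,0,109)
        xm=s+t*np.cos(e)+0-r*np.sin(e)*-1*-1; lm=-d-t*np.sin(e)-r*np.cos(e)
        xp=s+t*np.cos(e)+r*np.sin(e); lp=-d-t*np.sin(e)+r*np.cos(e)
        # -n side point: peg axis dir in cup (x,lat)=(cos e,-sin e); normal -n = (-sin e,-cos e)
        if (((xm>109)|(lm>-w(xm)))&((xp>109)|(lp<w(xp)))).all():out.append(th)
    return out
for s,ds in((75,(-10,-5,0)),(65,(-10,-5,0,10)),(55,(-5,5,10,15)),(45,(5,10,15)),(35,(8,12,15)),(25,(8,12,15)),(15,(5,9,12)),(5,(0,4,8)),(0,(0,4,8))):
  for d in ds:
    o=rng(s,d)
    if not o:print(s,d,'none');continue
    th=o[0];up=np.array([np.sin(th),np.cos(th)]);n=np.array([np.cos(th),-np.sin(th)])
    G=(s+3-g)*up+d*n
    print(s,d,"th",np.degrees([o[0],o[-1]]).round(1),"tcp u,z",G[0].round(1),(G[1]+137).round(1))
E
```

```text
75 -10 th [ 0. 49.] tcp u,z -10.0 187.0
75 -5 th [ 0. 49.] tcp u,z -5.0 187.0
75 0 th [ 0. 49.] tcp u,z 0.0 187.0
65 -10 th [ 0. 49.] tcp u,z -10.0 177.0
65 -5 th [ 0. 49.] tcp u,z -5.0 177.0
65 0 th [ 3.7 49. ] tcp u,z 2.6 176.9
65 10 th [14. 49.] tcp u,z 19.4 173.4
55 -5 th [ 3.4 49. ] tcp u,z -3.2 167.2
55 5 th [11.7 49. ] tcp u,z 11.0 165.4
55 10 th [16.6 49. ] tcp u,z 18.2 162.9
55 15 th [21.5 49. ] tcp u,z 24.9 159.4
45 5 th [15.5 49. ] tcp u,z 10.2 154.9
45 10 th [18.6 49. ] tcp u,z 15.9 152.8
45 15 th [22.6 49. ] tcp u,z 21.5 149.7
35 8 th [23.2 48.1] tcp u,z 11.3 143.0
35 12 th [25.5 49. ] tcp u,z 15.1 140.9
35 15 th [27.2 49. ] tcp u,z 17.9 139.0
25 8 th [28.4 46.1] tcp u,z 7.0 133.2
25 12 th [30.7 49. ] tcp u,z 10.3 130.9
25 15 th [32.1 49. ] tcp u,z 12.7 129.0
15 5 th [27.2 43.3] tcp u,z -0.1 125.8
15 9 th [30.1 46.1] tcp u,z 2.8 123.8
15 12 th [31.8 48.4] tcp u,z 4.9 122.2
5 0 th [24.6 39.2] tcp u,z -8.3 118.8
5 4 th [27.2 42.1] tcp u,z -5.6 117.4
5 8 th [30.1 44.7] tcp u,z -3.1 115.7
0 0 th [24.9 39. ] tcp u,z -10.5 114.3
0 4 th [27.8 41.5] tcp u,z -8.1 113.0
0 8 th [30.4 44.4] tcp u,z -5.7 111.4
```

drive_tool(
  plan=[
    [[1.15,0.2,0.5,0,4.5],[0,0,1.5,0,4.5],[0,0,2,0,4.5],[0,0,2,0,4.5],[0,0,2,0,4.5],[0,0,1.5,0,4.5],[0,0,1.0,0,4.5],[0,0,0,0,4.5],[0,0,0,0,4.5]],
  ],
  newtons=20,
)

```text
t: 15.87
tool_pos: [0.5766, 0.165, 0.179]
orientation: [0.0, 0.83, 0.558, -0.0]
force: [0.3, 0.7, -0.5]
grip_width: 0.0579
grasp_force: 30.7
```

```bash
python3 - <<'E'
from h import *
go([*(TIP+.011*D)[:2],.1654])
S=imaging.capture("scene");T=imaging.capture("top")
cv2.imwrite('pics/s2.png',np.hstack([cv2.resize(c['pixels'][y:y+160,x:x+130,::-1],(400,492),interpolation=3) for c,x,y in((S,200,100),(T,170,150))]))
E
```

```text
t 15.87 tcp [0.5766 0.165  0.179 ] yaw y -22.2 tilt [-0. -0. -1.] F [ 0.3  0.7 -0.5] w 0.0579 gf 30.7 j [-0.91  0.34  0.7   1.6  -0.23  1.28 -0.56]
delta cm [2.02 0.01 1.36]
```

View pics/s2.png

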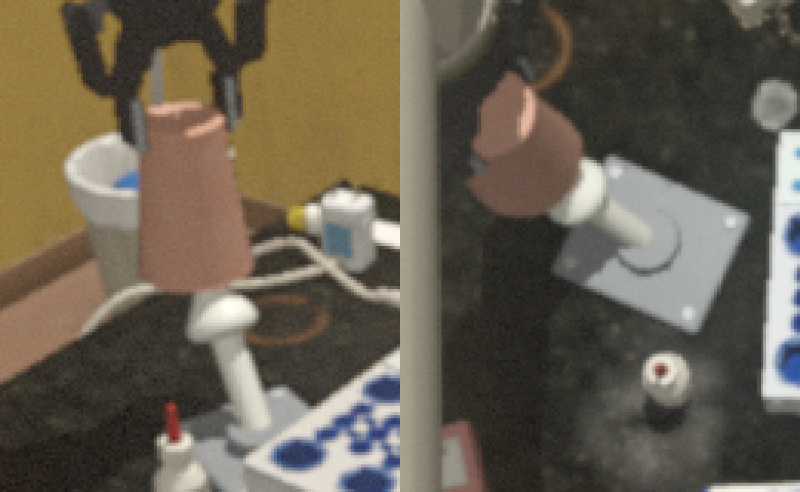

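The cup is over the tip with the rim just above the collar and no contact yet. Next I push sideways and down so the cup pivots in the fingers.

drive_tool(
  plan=[
    [[0.2,0,0.15,0,4.5],[0.3,0,0.2,0,4.5],[0.3,0,0.2,0,4.5],[0.3,0,0.2,0,4.5],[0.3,0,0.2,0,4.5],[0.3,0,0.2,0,4.5],[0.3,0,0.2,0,4.5],[0,0,0,0,4.5]],
  ],
  newtons=20,
)

```text
t: 16.63
tool_pos: [0.584, 0.1849, 0.1651]
orientation: [-0.0, 0.829, 0.559, 0.0]
force: [-0.3, 0.2, 1.0]
grip_width: 0.0579
grasp_force: 30.4
```

```bash
python3 - <<'E'
from h import *
go([*(TIP+.020*D)[:2],.157])
S=imaging.capture("scene");T=imaging.capture("top")
cv2.imwrite('pics/s3.png',np.hstack([cv2.resize(c['pixels'][y:y+160,x:x+130,::-1],(400,492),interpolation=3) for c,x,y in((S,200,100),(T,170,150))]))
E
```

```text
t 16.63 tcp [0.584  0.1849 0.1651] yaw y -22.1 tilt [ 0.  0. -1.] F [-0.3  0.2  1. ] w 0.0579 gf 30.4 j [-0.92  0.38  0.69  1.58 -0.25  1.27 -0.58]
delta cm [0.8  0.08 0.81]
```

View pics/s3.png

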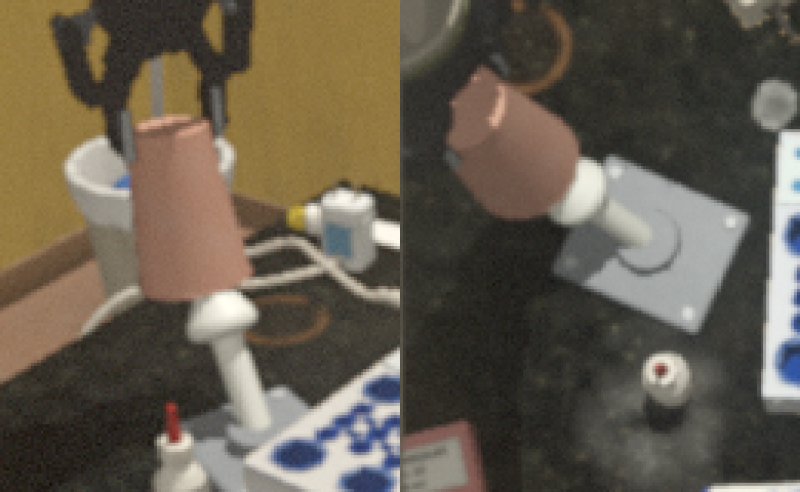

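The cup has begun tilting with the peg and contact force is only about 1 N. I continue along the computed path.

drive_tool(
  plan=[
    [[0.27,0.03,0.27,0,4.5],[0.27,0.03,0.27,0,4.5],[0.27,0,0.27,0,4.5],[0,0,0.25,0,4.5],[0,0,0.25,0,4.5],[0,0,0.25,0,4.5],[0,0,0,0,4.5]],
  ],
)

```text
t: 17.32
tool_pos: [0.5873, 0.1907, 0.1491]
orientation: [0.0, 0.83, 0.558, -0.0]
force: [-0.6, -0.9, -0.4]
grip_width: 0.0578
grasp_force: 30.5
```

drive_tool(
  plan=[
    [[-0.1,0,0.22,0,4.5],[-0.1,0,0.22,0,4.5],[-0.1,0,0.22,0,4.5],[-0.1,0,0.22,0,4.5],[0,0,0,0,4.5]],
  ],
)

```text
t: 17.73
tool_pos: [0.5858, 0.187, 0.1405]
orientation: [-0.0, 0.83, 0.558, -0.0]
force: [-0.7, -1.5, -1.0]
grip_width: 0.058
grasp_force: 30.6
```

```bash
cat > fit.py <<'E'
from h import *
def fit(vis=False):
    o,R=st();tcp=o["tool_pos"];out=[]
    C=[imaging.capture("scene"),imaging.capture("top")];M=[]
    for c in C:
        m,l,s=pink(c);p=proj(c,tcp-[0,0,.03]-.01*D)[0].astype(int);k=l[p[1]-6:p[1]+7,p[0]-6:p[0]+7];k=np.bincount(k[k>0]).argmax();M.append((l==k).astype(np.uint8))
    P=AX
    def pts(q):
        b=tcp+[0,0,.018]+q[0]*D+[0,0,q[1]]; ax=-(np.sin(q[2])*D+np.cos(q[2])*np.array([0,0,1]));return b-.028*ax,ax
    def cost(q):
        t=0
        for c,m in zip(C,M):
            im=np.zeros(m.shape,np.uint8);b,ax=pts(q);cv2.fillConvexPoly(im,np.round(hull(proj(c,cuppts(b,ax)))*16).astype(int),1,cv2.LINE_8,4)
            t+=((m==1)&(im==0)).sum()*2+((im==1)&(m==0)).sum()*.5
        return t
    best=min((minimize(cost,x,method='Nelder-Mead',options=dict(initial_simplex=[x,x+[.008,0,0],x+[0,.008,0],x+[0,0,.15]])) for x in np.array([[0,0,.25],[0,0,.5],[0,0,.05]])),key=lambda r:r.fun)
    b,ax=pts(best.x);print("fit pivot off u,z,tilt deg",best.x[:2].round(4),np.degrees(best.x[2]).round(1),"cost",best.fun,[int(m.sum()) for m in M],"bottom-tip",(b-TIP).round(4),"dist",np.linalg.norm(b-TIP).round(4))
E
python3 - <<'E'
from fit import *
go([*(TIP+.011*D)[:2],.1305]);fit()
E
```

```text
t 17.73 tcp [0.5858 0.187  0.1405] yaw y -22.2 tilt [-0.001 -0.    -1.   ] F [-0.7 -1.5 -1. ] w 0.058 gf 30.6 j [-0.91  0.41  0.68  1.61 -0.27  1.22 -0.57]
delta cm [-0.36 -0.01  1.  ]
fit pivot off u,z,tilt deg [-0.0128  0.0037] 24.9 cost 388.0 [1824, 1616] bottom-tip [0.0052 0.0125 0.0326] dist 0.0353
```

Tilt is 25° as planned. On to the last 35 mm.

drive_tool(
  plan=[
    [[-0.12,0,0.25,0,4.5],[-0.12,0,0.25,0,4.5],[-0.12,0,0.25,0,4.5],[-0.12,0,0.25,0,4.5],[-0.25,0,0.23,0,4.5],[-0.25,0,0.23,0,4.5],[-0.25,0,0.23,0,4.5],[0,0,0,0,4.5]],
  ],
)

```text
t: 18.5
tool_pos: [0.581, 0.1753, 0.1235]
orientation: [-0.0, 0.83, 0.558, -0.0]
force: [-0.8, -0.4, -0.5]
grip_width: 0.0577
grasp_force: 30.3
```

```bash
python3 - <<'E'
from fit import *
go([*(TIP-.008*D)[:2],.113]);fit()
E
```

```text
t 18.5 tcp [0.581  0.1753 0.1235] yaw y -22.2 tilt [-0.001 -0.    -1.   ] F [-0.8 -0.4 -0.5] w 0.0577 gf 30.3 j [-0.9   0.41  0.68  1.65 -0.27  1.19 -0.55]
delta cm [-1.   -0.01  1.05]
fit pivot off u,z,tilt deg [-0.0132  0.0035] 23.1 cost 424.0 [1873, 1513] bottom-tip [-0.     -0.0002  0.0158] dist 0.0158
```

```bash
python3 - <<'E'
s=open('fit.py').read()
s=s.replace("    P=AX\n","""    W=[];yy,xx=np.mgrid[:480,:640]
    for c in C:
        G=tcp+[0,0,.018];A=-(np.sin(.45)*D+np.cos(.45)*np.array([0,0,1]));p0=proj(c,G+.022*A)[0];p1=proj(c,G+.08*A)[0];v=p1-p0
        W.append(((xx-p0[0])*v[0]+(yy-p0[1])*v[1])>0)
""").replace("zip(C,M):\n            im","zip(C,[m*w+0 for m,w in zip(M,W)]):\n            im")
s=s.replace("t+=((m==1)&(im==0)).sum()*2+((im==1)&(m==0)).sum()*.5","w=W[0] if c is C[0] else W[1];t+=((m!=im)&w).sum()")
open('fit.py','w').write(s)
E
python3 -c "
from fit import *
fit()"
```

```text
fit pivot off u,z,tilt deg [-0.0099  0.005 ] 21.3 cost 152.0 [1857, 1516] bottom-tip [0.0012 0.0026 0.0181] dist 0.0183
```

drive_tool(
  plan=[
    [[-0.1,0,0.2,0,4.5],[-0.1,0,0.2,0,4.5],[-0.1,0,0.2,0,4.5],[-0.1,0,0.2,0,4.5],[0,0,0,0,4.5]],
  ],
)

```text
t: 19.12
tool_pos: [0.5796, 0.1719, 0.1156]
orientation: [-0.0, 0.83, 0.558, -0.0]
force: [-0.2, -1.9, -0.5]
grip_width: 0.0577
grasp_force: 30.4
```

```bash
python3 - <<'E'
from fit import *
go([*(TIP-.004*D)[:2],.113]);fit()
E
```

```text
t 19.12 tcp [0.5796 0.1719 0.1156] yaw y -22.2 tilt [-0.001 -0.    -1.   ] F [-0.2 -1.9 -0.5] w 0.0577 gf 30.4 j [-0.9   0.41  0.67  1.66 -0.27  1.17 -0.54]
delta cm [-0.23 -0.    0.26]
fit pivot off u,z,tilt deg [-0.0101  0.0055] 21.2 cost 140.0 [1844, 1485] bottom-tip [-0.0006 -0.0016  0.0102] dist 0.0103
```

drive_tool(
  plan=[
    [[0.1,0,0.15,0,4.5],[0.1,0,0.15,0,4.5],[0,0,0.15,0,4.5],[0,0,0,0,4.5]],
  ],
)

```text
t: 19.55
tool_pos: [0.5811, 0.1749, 0.1123]
orientation: [-0.0, 0.83, 0.558, 0.001]
force: [-1.4, -0.8, 4.5]
grip_width: 0.0575
grasp_force: 31.6
```

drive_tool(
  plan=[
    [[0,0,0.1,0,4.5],[0,0,0.1,0,4.5],[0,0,0,0,4.5]],
  ],
)

```text
t: 19.8
tool_pos: [0.5819, 0.1755, 0.1116]
orientation: [-0.0, 0.83, 0.558, 0.002]
force: [-3.5, 0.8, 12.9]
grip_width: 0.0584
grasp_force: 33.1
```

```bash
python3 - <<'E'
from fit import *
go([*(TIP-.004*D)[:2],.113]);fit()
E
```

```text
t 19.8 tcp [0.5819 0.1755 0.1116] yaw y -22.1 tilt [ 0.003  0.003 -1.   ] F [-3.5  0.8 12.9] w 0.0584 gf 33.1 j [-0.9   0.42  0.67  1.66 -0.28  1.16 -0.54]
delta cm [-0.65 -0.08 -0.14]
fit pivot off u,z,tilt deg [-0.0007 -0.0007] 39.3 cost 152.0 [1849, 1526] bottom-tip [ 0.0081  0.0178 -0.0045] dist 0.0201
```

drive_tool(
  plan=[
    [[0,0,-0.1,0,4.5],[0,0,-0.05,0,4.5],[0,0,0,0,4.5]],
  ],
)

```text
t: 20.15
tool_pos: [0.5816, 0.1753, 0.1119]
orientation: [0.0, 0.829, 0.559, 0.001]
force: [2.3, 3.4, 6.3]
grip_width: 0.0581
grasp_force: 32.0
```

```bash
sed -i 's/^    best=min.*$/    for th in np.radians(np.arange(16,44,3)):\n        r=min((minimize(lambda p:cost([*p,th]),x,method="Nelder-Mead",options=dict(initial_simplex=[x,x+[.006,0],x+[0,.006]])) for x in np.array([[0,0],[-.008,.004],[.004,-.004.real]])),key=lambda r:r.fun);b,ax=pts([*r.x,th]);r0=min((cost([0,z,th]),z) for z in np.arange(-.012,.013,.001));print(np.degrees(th).round(),r.x.round(4),r.fun,"b-tip u,z",((b-TIP)@D).round(4),(b-TIP)[2].round(4),"| on-axis",r0)\n    return/' fit.py; python3 - <<'E'
from fit import *
go([*(TIP-.004*D)[:2],.113]);fit()
E
```

```text
t 20.15 tcp [0.5816 0.1753 0.1119] yaw y -22.1 tilt [ 0.002  0.002 -1.   ] F [2.3 3.4 6.3] w 0.0581 gf 32.0 j [-0.9   0.42  0.67  1.66 -0.28  1.16 -0.54]
delta cm [-0.62 -0.06 -0.11]
16.0 [-0.0199  0.0131] 205.0 b-tip u,z -0.01 0.0149 | on-axis (np.int64(720), np.float64(0.002000000000000012))
19.0 [-0.0171  0.0125] 199.0 b-tip u,z -0.0058 0.0139 | on-axis (np.int64(635), np.float64(0.002000000000000012))
22.0 [-0.0133  0.0084] 191.0 b-tip u,z -0.0006 0.0092 | on-axis (np.int64(550), np.float64(0.0010000000000000113))
25.0 [-0.0121  0.0064] 201.0 b-tip u,z 0.0019 0.0067 | on-axis (np.int64(471), np.float64(1.0408340855860843e-17))
28.0 [-0.0095  0.0035] 203.0 b-tip u,z 0.0058 0.0031 | on-axis (np.int64(396), np.float64(-0.0019999999999999914))
31.0 [-0.0086  0.0013] 218.0 b-tip u,z 0.008 0.0002 | on-axis (np.int64(334), np.float64(-0.004999999999999994))
34.0 [-0.0041 -0.0016] 216.0 b-tip u,z 0.0137 -0.0035 | on-axis (np.int64(284), np.float64(-0.0019999999999999914))
37.0 [-0.0026 -0.0003] 194.0 b-tip u,z 0.0164 -0.003 | on-axis (np.int64(220), np.float64(-0.0009999999999999905))
40.0 [ 0.0009 -0.0006] 192.0 b-tip u,z 0.0211 -0.0043 | on-axis (np.int64(197), np.float64(-0.0009999999999999905))
43.0 [ 0.0017 -0.0016] 191.0 b-tip u,z 0.023 -0.0062 | on-axis (np.int64(207), np.float64(1.0408340855860843e-17))
```

drive_tool(
  plan=[
    [[0,0,-0.3,0,4.5],[-0.2,-0.05,-0.1,0,4.5],[-0.25,0,0,0,4.5],[-0.25,0,0,0,4.5],[-0.2,0,0,0,4.5],[0,0,0,0,4.5],[0,0,0,0,4.5]],
  ],
)

```text
t: 20.83
tool_pos: [0.5777, 0.1681, 0.1163]
orientation: [-0.001, 0.829, 0.559, 0.002]
force: [0.9, 6.6, 5.4]
grip_width: 0.0577
grasp_force: 31.7
```

```bash
python3 - <<'E'
from fit import *
go([*(TIP-.008*D)[:2],.113]);fit()
E
```

```text
t 20.83 tcp [0.5777 0.1681 0.1163] yaw y -22.1 tilt [ 0.003  0.003 -1.   ] F [0.9 6.6 5.4] w 0.0577 gf 31.7 j [-0.9   0.4   0.68  1.67 -0.27  1.16 -0.53]
delta cm [-0.21  0.03  0.33]
16.0 [-0.017   0.0113] 180.0 b-tip u,z -0.0152 0.0175 | on-axis (np.int64(611), np.float64(-0.0009999999999999905))
19.0 [-0.014   0.0085] 181.0 b-tip u,z -0.0108 0.0142 | on-axis (np.int64(518), np.float64(1.0408340855860843e-17))
22.0 [-0.01    0.0057] 173.0 b-tip u,z -0.0055 0.011 | on-axis (np.int64(432), np.float64(-0.0019999999999999914))
25.0 [-0.0085  0.0029] 183.0 b-tip u,z -0.0026 0.0075 | on-axis (np.int64(353), np.float64(-0.0029999999999999923))
28.0 [-0.0078  0.0021] 195.0 b-tip u,z -0.0006 0.0061 | on-axis (np.int64(296), np.float64(-0.003999999999999993))
31.0 [-0.0065 -0.0005] 211.0 b-tip u,z 0.0019 0.0027 | on-axis (np.int64(245), np.float64(-0.003999999999999993))
34.0 [-0.0015 -0.0033] 217.0 b-tip u,z 0.0082 -0.0008 | on-axis (np.int64(232), np.float64(-0.0019999999999999914))
37.0 [ 0.0014 -0.0028] 192.0 b-tip u,z 0.0123 -0.0012 | on-axis (np.int64(213), np.float64(-0.0019999999999999914))
40.0 [ 0.0038 -0.0033] 179.0 b-tip u,z 0.0159 -0.0026 | on-axis (np.int64(212), np.float64(-0.003999999999999993))
43.0 [ 0.0054 -0.0044] 174.0 b-tip u,z 0.0186 -0.0047 | on-axis (np.int64(237), np.float64(-0.0009999999999999905))
```

drive_tool(
  plan=[
    [[0,0,-0.1,0,4.5],[0,0,0,0,4.5],[0,0,0,0,4.5],[0,0,0,0,4.5]],
  ],
)

```text
t: 21.27
tool_pos: [0.5772, 0.1673, 0.1168]
orientation: [-0.0, 0.829, 0.559, 0.001]
force: [1.1, 5.9, 4.2]
grip_width: 0.0577
grasp_force: 31.5
```

Still resting on the tip under a light load. I hold briefly, then open gently.

drive_tool(
  plan=[
    [[0,0,0,0,4.5],[0,0,0,0,5.8],[0,0,0,0,6.0],[0,0,0,0,6.2],[0,0,0,0,6.5],[0,0,0,0,7],[0,0,0,0,7.5],[0,0,0,0,8.5],[0,0,0,0,8.5],[0,0,0,0,8.5],[0,0,0,0,8.5]],
  ],
)

```text
t: 22.18
tool_pos: [0.5767, 0.166, 0.1161]
orientation: [-0.0, 0.83, 0.558, -0.0]
force: [0.7, -0.2, -0.1]
grip_width: 0.0849
grasp_force: 0.0
```

```bash
python3 - <<'E'
from fit import *
go([*(TIP-.008*D)[:2],.113]);fit()
E
```

```text
t 22.18 tcp [0.5767 0.166  0.1161] yaw y -22.1 tilt [-0. -0. -1.] F [ 0.7 -0.2 -0.1] w 0.0849 gf 0.0 j [-0.9   0.4   0.68  1.67 -0.27  1.17 -0.53]
delta cm [0.03 0.04 0.31]
16.0 [-0.0093  0.0055] 125.0 b-tip u,z -0.0099 0.0115 | on-axis (np.int64(352), np.float64(1.0408340855860843e-17))
19.0 [-0.006   0.0037] 122.0 b-tip u,z -0.0052 0.0093 | on-axis (np.int64(267), np.float64(1.0408340855860843e-17))
22.0 [-0.0042  0.0017] 133.0 b-tip u,z -0.002 0.0067 | on-axis (np.int64(199), np.float64(-0.0009999999999999905))
25.0 [-0.0035 -0.0001] 150.0 b-tip u,z 0.0 0.0043 | on-axis (np.int64(157), np.float64(-0.0009999999999999905))
28.0 [-0.0012 -0.0028] 163.0 b-tip u,z 0.0037 0.001 | on-axis (np.int64(176), np.float64(-0.003999999999999993))
31.0 [ 0.0009 -0.0057] 188.0 b-tip u,z 0.007 -0.0026 | on-axis (np.int64(200), np.float64(-0.004999999999999994))
34.0 [ 0.0044 -0.0079] 195.0 b-tip u,z 0.0118 -0.0056 | on-axis (np.int64(238), np.float64(-0.006999999999999996))
37.0 [ 0.0079 -0.0087] 175.0 b-tip u,z 0.0165 -0.0072 | on-axis (np.int64(280), np.float64(-0.004999999999999994))
40.0 [ 0.0105 -0.0096] 159.0 b-tip u,z 0.0202 -0.0091 | on-axis (np.int64(337), np.float64(-0.003999999999999993))
43.0 [ 0.0123 -0.0097] 167.0 b-tip u,z 0.0232 -0.0102 | on-axis (np.int64(391), np.float64(-0.004999999999999994))
```

drive_tool(
  plan=[
    [[0,0,-0.5,0,8.5],[0,0,-1,0,8.5],[0,0,-1,0,8.5],[0,0,-1.5,0,8.5],[0,0,-2,0,8.5],[0,0,-3,0,8.5],[0,0,-3,0,8.5],[0,0,-3,0,8.5],[0,0,-3,0,8.5],[0,0,0,0,8.5],[0,0,0,0,8.5]],
  ],
)

```text
t: 23.2
tool_pos: [0.5777, 0.1659, 0.2989]
orientation: [0.0, 0.83, 0.558, 0.002]
force: [-1.4, 0.6, -0.4]
grip_width: 0.0852
grasp_force: 0.0
```

```bash
python3 - <<'E'
from h import *
go(TIP)
C=[imaging.capture("scene"),imaging.capture("top")];M=[]
for c in C:
    m,l,s=pink(c);p=proj(c,TIP-.05*AX)[0].astype(int);k=l[p[1]-6:p[1]+7,p[0]-6:p[0]+7];k=np.bincount(k[k>0]).argmax();M.append((l==k).astype(np.uint8));print(s[k])
E_=np.array([D[1],-D[0],0]);Z=np.array([0,0,1])
def pts(q):
    ax=-(np.sin(q[3])*D+np.cos(q[3])*Z+np.sin(q[4])*E_);return cuppts(TIP+q[0]*D+q[1]*E_+q[2]*Z,ax)
def cost(q):
    t=0
    for c,m in zip(C,M):
        im=np.zeros(m.shape,np.uint8);cv2.fillConvexPoly(im,np.round(hull(proj(c,pts(q)))*16).astype(int),1,cv2.LINE_8,4);t+=(im!=m).sum()
    return t
for th in(.3,.45,.6):
    x=np.array([0,0,.003,th,0]);r=minimize(cost,x,method='Nelder-Mead',options=dict(maxiter=600,initial_simplex=[x]+[x+d for d in np.diag([.008,.006,.008,.15,.1])]))
    print(r.x.round(4),np.degrees(r.x[3:]).round(1),r.fun,[int(m.sum()) for m in M],"dist",np.linalg.norm(r.x[:3]).round(4))
E
```

```text
t 23.2 tcp [0.5777 0.1659 0.2989] yaw y -22.2 tilt [ 0.004  0.002 -1.   ] F [-1.4  0.6 -0.4] w 0.0852 gf 0.0 j [-0.93  0.28  0.73  1.41 -0.19  1.51 -0.6 ]
delta cm [ 0.75 -0.1  14.39]
[ 247  161   52   61 1951]
[ 190  180   55   52 1780]
[-0.0013  0.0018  0.0037  0.3683 -0.0042] [21.1 -0.2] 214.0 [1951, 1780] dist 0.0043
[ 0.0015  0.002   0.0026  0.3976 -0.0055] [22.8 -0.3] 226.0 [1951, 1780] dist 0.0036
[0.0023 0.0043 0.0016 0.4028 0.0216] [23.1  1.2] 251.0 [1951, 1780] dist 0.0052
```

The cup hangs about 4 mm from the tip, roughly 10° off the peg axis and within tolerance. I let it settle, then hand in.

drive_tool(
  plan=[
    [[0,0,0,0,8.5],[0,0,0,0,8.5],[0,0,0,0,8.5],[0,0,0,0,8.5],[0,0,0,0,8.5],[0,0,0,0,8.5]],
  ],
)

```text
t: 23.8
tool_pos: [0.5767, 0.166, 0.2959]
orientation: [-0.0, 0.83, 0.558, -0.0]
force: [-0.1, 0.2, -0.4]
grip_width: 0.0847
grasp_force: 0.0
```

```bash
python3 -c "
from workcell import close_job
print(close_job())"
```

```text
the job is handed in; nothing more can be done
None
```

The job is handed in at about 24 s, with no verdict returned: the cup held the pad fully down for about 2.5 s at roughly 18 N, then was lowered over the peg and released, and by the camera fit it hangs about 4 mm from the tip and 10° off the peg's axis.

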